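# Slide the crumb tray home under the bench oven

## Robot

A 7-joint arm with a two-finger parallel gripper is mounted at the origin on the work surface. World frame = base frame: x ahead of the robot, y to its left, z up, the work surface at z = 0. Lengths are in m, angles in rad, forces in N, time in s.
With the tool pointing down it reaches from about 0.425 to 0.875 m from the base axis. Payload 4.7 kg.
Tool frame: the origin (TCP) lies midway between the tips of the shut fingers; the grasp point (between the pads) lies 19 mm behind it; z points along the fingers, x is the direction in which the jaws open and shut, and the axes are right-handed (so a half turn about z gives the same grasp; the last joint's range is limited). The gripper opens to 87 mm and grips with 3 to 60 N. Pads are 19 mm wide; open, the fingers measure 117 mm over their backs; the gripper's body (75 mm by 190 mm) begins 51 mm behind the grasp point.
Start: joints at [-1.298, 0.321, -0.07, 1.45, 0.023, 1.371, -0.057], TCP at [0.166, 0.628, 0.2] pointing down, gripper open.
Joint ranges: [-2.86, 2.86], [-0.3, 2.09], [-1.38, 1.24], [0.06, 2.45], [-1.56, 4.7], [0.09, 2.05], [-2.69, 2.69]. Speed limits (rad/s): [2.57, 2.57, 3.14, 3.14, 3.14, 3.14, 3.14].

## Interface

Orientations are given as a rotation vector (axis times angle).
In Python, from bench import get_state, eyes, ticket gives the robot as it stands.
- The arm moves only by the tool carry_out, never from a script. Its argument "motion" is a list of rows, each a list of 2 entries, a list of its own where there are three numbers: the shift along the world's x, y, z in m, then the turn about the world's z in rad. A call has 1 to 20 rows; each row is the pose to reach, as a shift and turn from the pose commanded when the call began; what a row does not reach only later rows make up. A row lasts 1/10 s, in which the tool goes at most 50 mm and 8.59 degrees, less where a joint would pass 70% of its speed; a pose out of reach is approached as far as the arm can. A call with a gripper value outside its range is refused whole. "grip" is the gripper command: -1 is fully open, 1 is shut, values between are in proportion, set as the call begins (left out, the last holds). The fingers move at their own pace and stop on an object; "squeeze" is the grip in N (left out, the last holds). Time passes only in rows, so rows that repeat a pose let the fingers close. It gives the time, the measured TCP pose, the force and the opening at its end, in the units of the state.
- get_state(): the state, without advancing time (a new reading comes with each control period).
- eyes.get_image(name): name is "scene" or "top"; returns a dict with "pixels" (420x560x3 uint8, blue, green, red), "mtx" (3x3 intrinsics, pixels), "dist_coeffs" ([k1, k2, p1, p2, k3] as OpenCV has them; the pictures are not rectified), "extrinsics" (4x4, takes a point from camera to world coordinates). Camera axes: x right, y down, z forward; pixel columns grow to the right and rows downward; lengths in m; the calibration is good to about 2 mm. A picture is of the moment at which its call begins. There is no depth.
- ticket.close_job(): hands the job in, once; it reports no verdict.
The state is a dict: "time": time; "joint_positions": joint angles; "qd": joint speeds; "joint_torque": joint torques, N m; "position": TCP position; "tool_rot": TCP orientation; "ft_force": force on the tool from outside, world axes, zero at the start; "torque": the same for the moment, N m; "grip_width": opening from 0.0 (shut) to 1.0 (fully open).
Only numpy, scipy, OpenCV 4.12 (cv2) and the standard library are available. Lean on these libraries where they do the work, as an engineer would, in place of code of your own. Each camera call takes 0.05 s, during which the arm holds its last target. There are 200 camera calls.

## Task

Pick up the oven's aluminium crumb tray by its black handle and slide it nose first into the slot under the oven door, feeling for the hidden side rails and shifting it sideways to suit instead of forcing it (no more than 25 N between tray and oven on the way in, and no banging it home: 60 N at most). Leave it fully home, resting on the slot's floor with its front plate flush against the oven's face, and let go; leave the other things on the bench alone.

Things in the scene. Friction and masses are not known exactly. Their poses are not given: they have to be found in the camera images.
- tray_grip (a point): (All sizes in mm.) Hold point on the tray's straight black handle (75 long, 22 wide; from 4 to 44 above the tray's underside; pinch its +y and -y sides). Tray axes: +x to the nose (the end that enters first), y across, z up. The point is on the centre line, 24 above the underside, 57 behind the front plate's inner face. The tray weighs 0.19 to 0.3 kg and balances about 86 mm ahead of here: hold it firmly.
- tray_pan (a point): (mm) Centre of the tray's pan, same axes, 132 ahead of tray_grip, 8 above the underside. Pan: bare aluminium, 150 long, 140 wide, 16 high. The nose edge is 75 ahead; 75 behind is the inner face of the upright front plate (4 thick, 230 wide, 34 high) that carries the handle.
- tray: The whole crumb tray; origin in the middle of the pan's underside, 8 mm below tray_pan, same axes.
- mouth (a point): (mm) Middle of the lower edge of the slot in the oven's front face, level with the slot's flat floor (22 above the table). +x points straight into the oven, y across, z up. The slot is 190 wide, 26 high, 165 deep. The tray is home when its front plate's inner face meets the oven's face: tray_pan is then 75 inside (+x) of this point. The plate covers the slot wherever the rails are.
- rail_start (a point): (mm) Point on the slot's centre line and floor, 11 inside the face, same axes as mouth. Here two hidden, unyielding guide rails begin: they narrow from 189 apart to 143 over 44, then run straight on, 143 apart, parallel to x. As a pair they lie anywhere up to 20 left or right of this line, unseen: feel which way the flare pushes the nose, and shift the tray that way.
- oven: (mm) Bench oven: bare metal box with black glass door and three black knobs, 230 deep, 360 wide, 195 high, fixed to the table. Origin in the middle of its underside, 115 inside the front face; same axes as mouth (front faces its -x).
- mould: Bystander, to be left alone: (mm) flat grey mould block with white dots, 110 x 70 x 26. Origin at the middle of its underside.
- casting1: Bystander, to be left alone: (mm) white round casting, 52 across, 58 high. Origin at the middle of its underside.
- casting2: Bystander, to be left alone: (mm) white round casting, 52 across, 58 high. Origin at the middle of its underside.
- spatula: Bystander, to be left alone: (mm) small spatula lying flat, 200 long. Origin at the middle of its length, low.
- cup: Bystander, to be left alone: (mm) white mixing cup, 64 across, 70 high. Origin at the middle of its underside.

How it is judged:
On the way, in this order (a step that is already met when the one before it is completed fails the run):
1. the tray is lifted clear of the bench, level (height (world z) of tray_pan above 0.022 m and height (world z) of tray_grip above 0.036 m and angle between tray_pan's own z axis and vertical below 0.3 rad), for 0.1 s.
2. the tray's nose is in the slot, the rest still outside (x of tray_pan in the frame of mouth between -0.07 and 0.05 m and z of tray_pan in the frame of mouth between 0 and 0.03 m and angle between the x axis of tray_pan and the x axis of mouth, either way round below 0.2 rad), for 0.1 s.
At the end, for the whole second after the job is handed in: The tray lies at rest in the bay: front plate within 4 mm of the oven's face, pan resting on the slot's floor (within 4 mm), between the rails, square with the oven and level within 0.05 rad; released (x of tray_pan in the frame of mouth above 0.071 m and y of tray_pan in the frame of mouth between -0.026 and 0.026 m and z of tray_pan in the frame of mouth between 0.004 and 0.012 m and angle between the x axis of tray_pan and the x axis of mouth, either way round below 0.05 rad and angle between tray_pan's own z axis and vertical below 0.05 rad and linear speed of tray below 0.01 m/s); the robot touches nothing.
It fails at once if on the way in (front plate still more than 5 mm off the oven's face) the tray is pressed against the oven or its rails with more than 27 N (contact force between tray and oven above 27 N and x of tray_pan in the frame of mouth below 0.07 m).
It fails at once if the tray is rammed against the oven with more than 65 N (contact force between tray and oven above 65 N).
It fails at once if a bystander is shifted by more than 30 mm (distance of any of mould, casting1, casting2, spatula, cup from where it was at the start of the episode above 0.03 m).
It also fails if it takes over 72 s, if anything falls off the work surface, if the arm or the gripper's body presses on something with over 40 N, if the wrist force passes 120 N, or if a joint passes its speed limit or range.

## Working session

There is one attempt and no reset: what is moved stays moved. The work goes in short steps, Python scripts to look and compute and a tool call to move; the robot and the scene stay as the last step left them, time stands still between calls to the robot, and variables do not carry over. Pictures are saved under pics/ and viewed, about 8 in all and at most 12, crops included, and the job is handed in when it is done.

Besides the shell and the picture viewer there is one more tool, called after ">>>" in YAML: its name, and indented under it one key for each argument. carry_out: Moves the arm, as the interface text tells. Its arguments: {"type":"object","properties":{"motion":{"type":"array","items":{"type":"array"}},"grip":{"type":"number"},"squeeze":{"type":"number"}},"required":["motion"]}

```bash
mkdir -p pics; ls; cat > h.py <<'E'
import numpy as np,cv2
from bench import get_state,eyes,ticket
def ray(im,uv,z):
    p=cv2.undistortPoints(np.array(uv,float).reshape(-1,1,2),np.array(im['mtx']),np.array(im['dist_coeffs'])).reshape(-1,2)
    E=np.array(im['extrinsics']);d=np.c_[p,np.ones(len(p))]@E[:3,:3].T;o=E[:3,3]
    return o+d*((z-o[2])/d[:,2])[:,None]
def proj(im,P):
    E=np.linalg.inv(np.array(im['extrinsics']));r=cv2.Rodrigues(E[:3,:3])[0]
    return cv2.projectPoints(np.array(P,float).reshape(-1,3),r,E[:3,3],np.array(im['mtx']),np.array(im['dist_coeffs']))[0].reshape(-1,2)
E
python3 - <<'E'
from h import *
import pickle
for n in('scene','top'):
    im=eyes.get_image(n);cv2.imwrite(f'pics/{n}0.png',im['pixels']);pickle.dump(im,open(n+'0.pkl','wb'))
    print(n,np.round(im['extrinsics'],3).tolist(),np.round(im['mtx'],1).tolist())
print(get_state())
E
```

```text
pics
scene [[0.417, 0.539, -0.732, 1.292], [0.909, -0.243, 0.339, -0.203], [0.005, -0.806, -0.591, 0.644], [0.0, 0.0, 0.0, 1.0]] [[392.9, 0.0, 276.5], [0.0, 392.9, 207.6], [0.0, 0.0, 1.0]]
top [[-0.0, -0.997, 0.076, 0.504], [-1.0, -0.0, -0.009, 0.116], [0.009, -0.076, -0.997, 0.867], [0.0, 0.0, 0.0, 1.0]] [[388.7, 0.0, 276.3], [0.0, 388.7, 209.7], [0.0, 0.0, 1.0]]
{'time': 0.1, 'joint_positions': array([-1.29786988,  0.32177031, -0.07007685,  1.45152053,  0.02262841,
        1.37076502, -0.05689591]), 'qd': array([ 0.0001044 , -0.00034943,  0.00056282, -0.00034429,  0.00092615,
        0.00195852, -0.00124033]), 'joint_torque': array([-4.68787839e-04, -4.92573380e+01, -4.06187866e-01, -3.13402712e+01,
       -6.41676807e-02,  3.95383523e-02,  7.10427480e-05]), 'position': array([0.16629873, 0.62784356, 0.19907322]), 'tool_rot': array([ 2.48863527e+00,  1.91553941e+00, -1.96645938e-03]), 'ft_force': array([ 0.69685578, -0.89667985, -0.17942677]), 'torque': array([-0.03869459,  0.03169014, -0.00629244]), 'grip_width': 1.0009738948682636}
```

View pics/scene0.png

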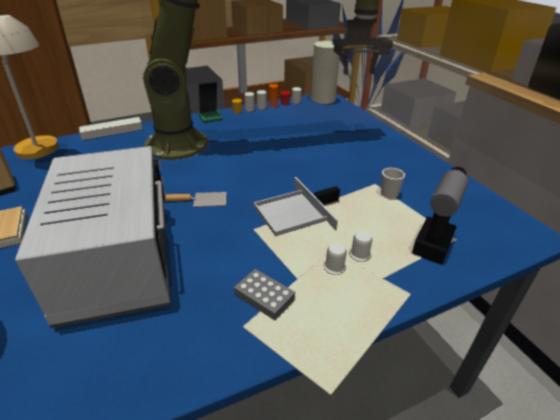

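View pics/top0.png

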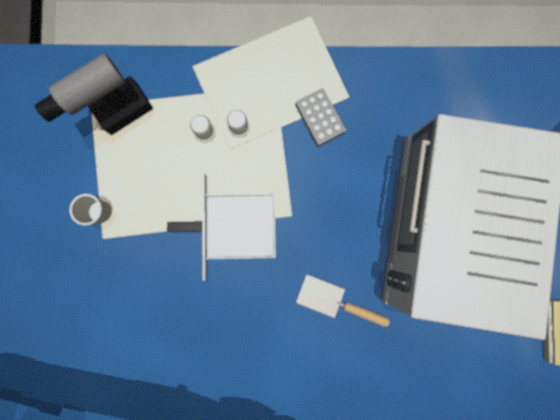

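The top view shows the tray with its handle at about (185,227), plate at x≈205 and nose at x≈274. The oven is at the right with its face towards +y, between about (384,303) and (402,138). I'll take line fits on the edges, using zoomed crops.

```bash
python3 - <<'E'
from h import *
import pickle
t=pickle.load(open('top0.pkl','rb'));s=pickle.load(open('scene0.pkl','rb'))
a=cv2.resize(t['pixels'][100:335,370:455],None,fx=2.5,fy=2.5,interpolation=cv2.INTER_CUBIC)
b=cv2.resize(t['pixels'][160:290,155:290],None,fx=4,fy=4,interpolation=cv2.INTER_CUBIC)
c=np.zeros((600,790,3),np.uint8);c[:a.shape[0],:a.shape[1]]=a[:600];c[:b.shape[0],230:230+b.shape[1]]=b
cv2.imwrite('pics/crop.png',c)
g=t['pixels'].astype(int)
# handle mask
m=(g.max(2)<60)[200:250,155:204].astype(np.uint8)
ct=max(cv2.findContours(m,0,1)[0],key=cv2.contourArea);r=cv2.minAreaRect(ct);box=cv2.boxPoints(r)+[155,200]
print('handle px',box.tolist(),ray(t,box,.044).round(4).tolist())
print('tray pan corners z16',ray(t,[(209,195),(273,195),(275,258),(209,258)],.016).round(4)[:,:2].tolist())
print('plate top z34',ray(t,[(205.5,175),(205.5,279)],.034).round(4)[:,:2].tolist())
print('oven top',ray(t,[(438,116),(411,317)],.195).round(4)[:,:2].tolist())
print('oven bottom',ray(t,[(402,138),(384,303)],.0).round(4)[:,:2].tolist())
print('scene oven top',ray(s,[(153,150),(158,240)],.195).round(4)[:,:2].tolist())
E
```

```text
Traceback (most recent call last):
ValueError: max() iterable argument is empty
```

View pics/crop.png

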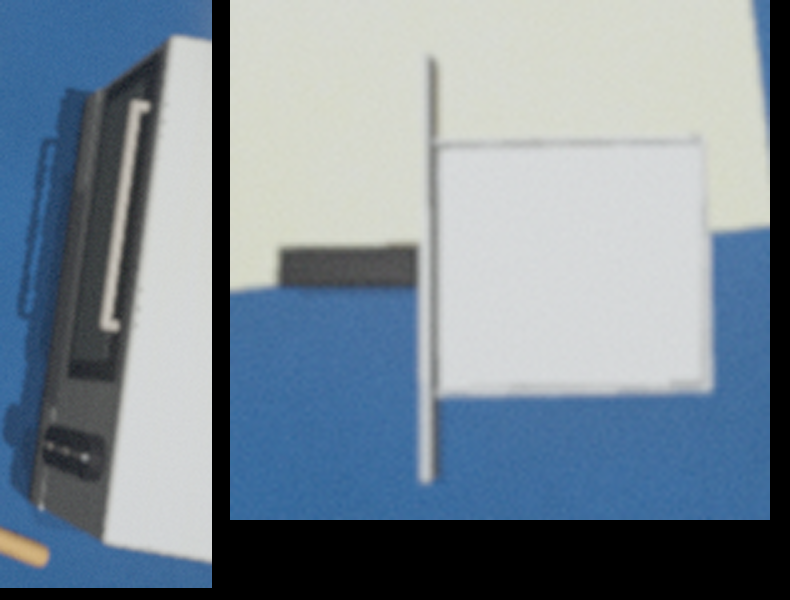

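The crop shows the handle spanning (280..418, 245..287), the plate edge at x≈430 and the nose at x≈708. The oven's front corners are (170,37) and (104,542) at the top, and (100,92) and (38,505) at the bottom. The door handle stands proud of the door.

```bash
python3 - <<'E'
from h import *
import pickle
t=pickle.load(open('top0.pkl','rb'));s=pickle.load(open('scene0.pkl','rb'))
A=lambda l:[(x/2.5+370,y/2.5+100) for x,y in l]
B=lambda l:[((x-230)/4+155,y/4+160) for x,y in l]
def show(n,uv,z,im=t):
    p=ray(im,uv,z)[:,:2];print(n,p.round(4).tolist())
    return p
show('handle z44',B([(280,247),(418,243),(418,286),(280,288)]),.044)
show('nose z16',B([(705,137),(713,390)]),.016)
show('panside z16 rear',B([(437,143),(437,393)]),.016)
show('plate top z34',B([(432,57),(427,483)]),.034)
p=show('oven top',A([(170,37),(104,542)]),.195)
d=p[1]-p[0];print(np.linalg.norm(d),'inward yaw',np.arctan2(-d[0]*-1,-d[1]*-1) if 0 else np.arctan2(d[0],-d[1]))
q=show('oven bot',A([(100,92),(38,505)]),0);d=q[1]-q[0];print(np.linalg.norm(d))
for z in(.13,.15,.17):show('handle bar %.2f'%z,A([(130,102),(101,328)]),z)
m=p.mean(0);print('mid',m)
# zoom of scene oven front + top edge map
c=cv2.resize(s['pixels'][135:325,30:200],None,fx=3.1,fy=3.1,interpolation=cv2.INTER_CUBIC);cv2.imwrite('pics/crop2.png',c)
E
```

```text
handle z44 [[0.5412, 0.3377], [0.5433, 0.2651], [0.5206, 0.2648], [0.5196, 0.3372]]
nose z16 [[0.603, 0.1134], [0.4646, 0.109]]
panside z16 rear [[0.5996, 0.2606], [0.4632, 0.2587]]
plate top z34 [[0.6442, 0.2608], [0.4168, 0.2603]]
oven top [[0.7237, -0.1765], [0.3729, -0.1204]]
0.3552427133429107 inward yaw -1.7292547973499903
oven bot [[0.7363, -0.1962], [0.3666, -0.1318]]
0.3752556994669671
handle bar 0.13 [[0.6937, -0.1724], [0.5195, -0.1455]]
handle bar 0.15 [[0.6886, -0.1646], [0.5191, -0.1384]]
handle bar 0.17 [[0.6834, -0.1568], [0.5186, -0.1313]]
mid [ 0.54829792 -0.14845261]
```

View pics/crop2.png

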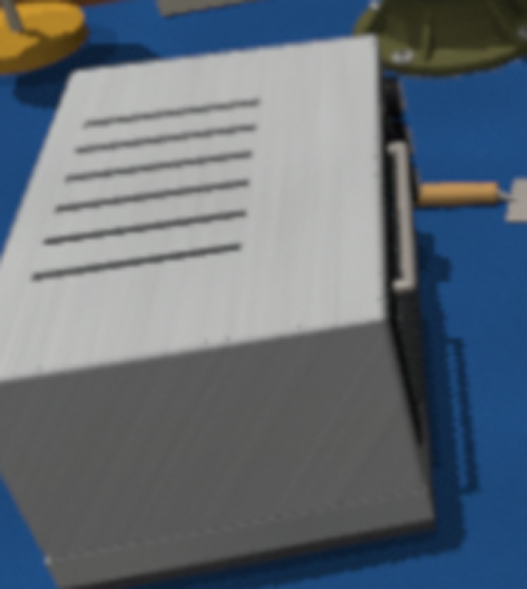

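```bash
python3 - <<'E'
from h import *
import pickle
t=pickle.load(open('top0.pkl','rb'));s=pickle.load(open('scene0.pkl','rb'))
A=lambda l:[(x/2.5+370,y/2.5+100) for x,y in l]
C=lambda l:[(x/3.1+30,y/3.1+135) for x,y in l]
def P(im):
    return np.linalg.inv(np.array(im['extrinsics']))[:3]
def und(im,uv): return cv2.undistortPoints(np.array(uv,float).reshape(-1,1,2),np.array(im['mtx']),np.array(im['dist_coeffs'])).reshape(-1,2).T
def tri(a,b):
    X=cv2.triangulatePoints(P(t),P(s),und(t,A(a)),und(s,C(b)));return (X[:3]/X[3]).T.round(4)
print('bar',tri([(137,104),(107,326)],[(404,288),(398,145)]).tolist())
print('topcorners',tri([(170,37),(104,542)],[(385,320),(377,38)]).tolist())
print('botcorner hi',tri([(100,92)],[(432,520)]).tolist())
print('scene top z195',ray(s,C([(385,320),(377,38)]),.195).round(4).tolist(),'bot z0',ray(s,C([(432,520)]),0).round(4).tolist())
print('top-view bot at z.03,.048',ray(t,A([(100,92),(38,505)]),.03).round(4).tolist(),ray(t,A([(100,92),(38,505)]),.048).round(4).tolist())
E
```

```text
bar [[0.6806, -0.1605, 0.1748], [0.5199, -0.1331, 0.1776]]
topcorners [[0.7252, -0.1783, 0.1906], [0.3724, -0.1207, 0.1906]]
botcorner hi [[0.7305, -0.1827, 0.0267]]
scene top z195 [[0.7308, -0.1784, 0.195], [0.3826, -0.1205, 0.195]] bot z0 [[0.7089, -0.1781, 0.0]]
top-view bot at z.03,.048 [[0.7283, -0.1854, 0.03], [0.3714, -0.1233, 0.03]] [[0.7235, -0.179, 0.048], [0.3743, -0.1181, 0.048]]
```

>>> carry_out:
  motion:
    - [[0.04,-0.03,0],-0.14]
    - [[0.08,-0.06,0],-0.28]
    - [[0.12,-0.09,0],-0.42]
    - [[0.16,-0.12,0],-0.56]
    - [[0.2,-0.15,0],-0.7]
    - [[0.24,-0.19,0],-0.84]
    - [[0.28,-0.23,0],-0.98]
    - [[0.32,-0.27,0],-1.12]
    - [[0.35,-0.3,0],-1.25]
    - [[0.365,-0.31,0],-1.296]
    - [[0.365,-0.31,-0.04],-1.296]
    - [[0.365,-0.31,-0.08],-1.296]
    - [[0.365,-0.31,-0.1],-1.296]
    - [[0.365,-0.31,-0.1],-1.296]
  grip: -1

```text
time: 1.5
position: [0.5286, 0.3166, 0.0958]
tool_rot: [3.137, 0.025, -0.01]
ft_force: [-0.1, -0.8, 0.3]
grip_width: 1.0
```

>>> carry_out:
  motion:
    - [[0.002,0.008,-0.03],0]
    - [[0.002,0.008,-0.06],0]
    - [[0.002,0.008,-0.08],0]
    - [[0.002,0.008,-0.089],0]
    - [[0.002,0.008,-0.089],0]
  grip: -1

```text
time: 2.0
position: [0.5332, 0.3263, 0.011]
tool_rot: [3.141, 0.025, -0.001]
ft_force: [0.5, 0.9, 1.0]
grip_width: 0.999
```

>>> carry_out:
  motion:
    - [[0,0,0],0]
    - [[0,0,0],0]
    - [[0,0,0],0]
    - [[0,0,0],0]
    - [[0,0,0],0]
    - [[0,0,0],0]
    - [[0,0,0],0]
    - [[0,0,0],0]
  grip: 1
  squeeze: 60

```text
time: 2.8
position: [0.5333, 0.3264, 0.0111]
tool_rot: [3.141, 0.025, 0.0]
ft_force: [-0.0, 0.2, -0.4]
grip_width: 0.358
```

>>> carry_out:
  motion:
    - [[0,0,0.01],0]
    - [[0,0,0.02],0]
    - [[0,0,0.035],0]
    - [[0,0,0.055],0]
    - [[0,0,0.055],0]
    - [[0,0,0.055],0]
    - [[0,0,0.055],0]

```text
time: 3.5
position: [0.5329, 0.3261, 0.0657]
tool_rot: [3.141, 0.025, -0.001]
ft_force: [-0.7, -0.3, -0.4]
grip_width: 0.004
```

```bash
python3 - <<'E'
from h import *
import pickle
c=[]
for n in('scene','top'):
    im=eyes.get_image(n);pickle.dump(im,open(n+'1.pkl','wb'));p=im['pixels']
    c.append(cv2.resize(p[140:270,230:390] if n=='scene' else p[160:290,150:300],(480,390),interpolation=cv2.INTER_CUBIC) if n=='scene' else cv2.resize(p[160:290,150:300],None,fx=2,fy=2))
o=np.zeros((390,790,3),np.uint8);o[:,:480]=c[0];o[:260,485:785]=c[1]
cv2.imwrite('pics/lift.png',o);s=get_state();print(s['position'],s['tool_rot'],s['ft_force'],s['torque'])
E
```

```text
[0.53276374 0.32601079 0.06522852] [ 3.14049834e+00  2.51889703e-02 -1.90143168e-03] [-0.47480397 -0.82881766 -0.68358964] [-0.11262981  0.07280616 -0.02671495]
```

View pics/lift.png

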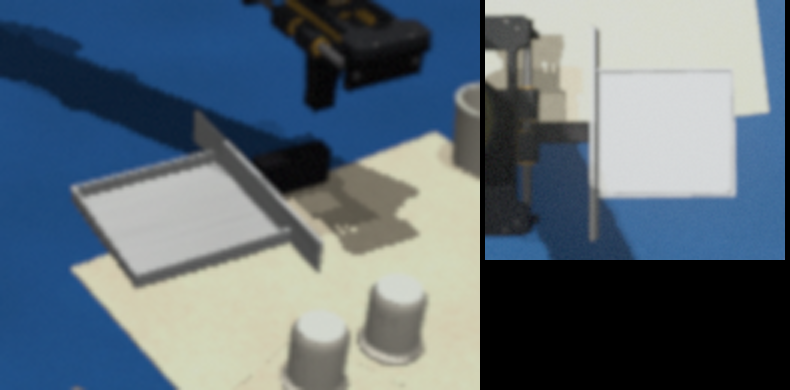

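The picture shows the gripper closed and empty above the handle. I lifted before the fingers had finished closing, and the tray is unmoved. I'll redo the grasp and wait longer.

>>> carry_out:
  motion:
    - [[0,0,0],0]
    - [[0,0,0],0]
    - [[0,0,0],0]
    - [[0,0,0],0]
    - [[0,0,0],0]
    - [[0,0,0],0]
    - [[0,0,0],0]
    - [[0,0,0],0]
    - [[0,0,0],0]
    - [[0,0,0],0]
    - [[0,0,0],0]
    - [[0,0,0],0]
  grip: -0.5

```text
time: 4.8
position: [0.5334, 0.3263, 0.0661]
tool_rot: [3.141, 0.025, 0.0]
ft_force: [-0.6, -0.1, -0.0]
grip_width: 0.747
```

>>> carry_out:
  motion:
    - [[-0.002,0,-0.03],0]
    - [[-0.002,0,-0.05],0]
    - [[-0.002,0,-0.057],0]
    - [[-0.002,0,-0.057],0]
    - [[-0.002,0,-0.057],0]

```text
time: 5.3
position: [0.5321, 0.3267, 0.01]
tool_rot: [-3.141, -0.025, -0.002]
ft_force: [0.3, -0.2, 0.2]
grip_width: 0.751
```

>>> carry_out:
  motion:
    - [[0,0,0],0]
    - [[0,0,0],0]
    - [[0,0,0],0]
    - [[0,0,0],0]
    - [[0,0,0],0]
    - [[0,0,0],0]
    - [[0,0,0],0]
    - [[0,0,0],0]
    - [[0,0,0],0]
    - [[0,0,0],0]
    - [[0,0,0],0]
    - [[0,0,0],0]
    - [[0,0,0],0]
    - [[0,0,0],0]
  grip: 1
  squeeze: 60

```text
time: 6.7
position: [0.5314, 0.3264, 0.0091]
tool_rot: [3.141, 0.025, 0.0]
ft_force: [-0.3, 0.2, -0.0]
grip_width: 0.246
```

>>> carry_out:
  motion:
    - [[0,0,0.01],0]
    - [[0,0,0.02],0]
    - [[0,0,0.035],0]
    - [[0,0,0.05],0]
    - [[0,0,0.05],0]
    - [[0,0,0.05],0]
    - [[0,0,0.05],0]

```text
time: 7.4
position: [0.5309, 0.3261, 0.0586]
tool_rot: [3.141, 0.025, -0.001]
ft_force: [-0.4, 0.1, -2.9]
grip_width: 0.245
```

```bash
python3 - <<'E'
from h import *
import pickle
im=eyes.get_image('scene');im2=eyes.get_image('top');pickle.dump(im2,open('top2.pkl','wb'))
o=np.zeros((390,790,3),np.uint8)
o[:,:480]=cv2.resize(im['pixels'][110:240,230:390],(480,390),interpolation=cv2.INTER_CUBIC)
o[:260,485:785]=cv2.resize(im2['pixels'][160:290,150:300],None,fx=2,fy=2,interpolation=cv2.INTER_CUBIC)
cv2.imwrite('pics/lift2.png',o);s=get_state();print(s['position'],s['tool_rot'],s['ft_force'],s['torque'],s['grip_width'])
E
```

```text
[0.53076819 0.32606831 0.05825352] [ 3.14060543e+00  2.51876672e-02 -1.86135751e-03] [ 0.28542854 -0.1006605  -3.02834661] [0.19534477 0.04391619 0.01505782] 0.24347162441263157
```

View pics/lift2.png

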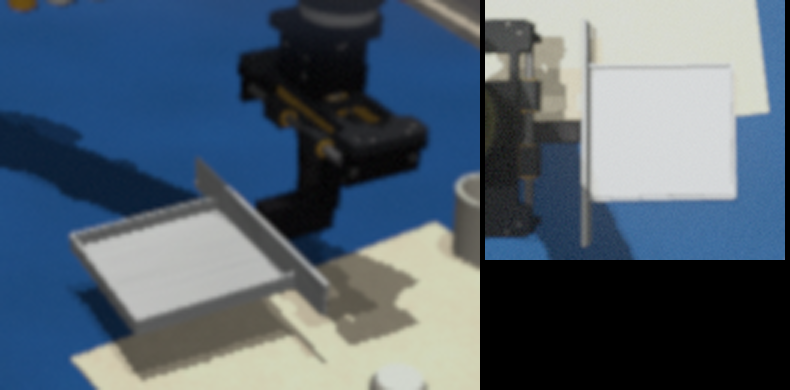

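The tray is held and clear of the bench. I'll check for nose droop by triangulating the rim corners.

```bash
python3 - <<'E'
from h import *
import pickle
t=pickle.load(open('top2.pkl','rb'));s=pickle.load(open('scene0.pkl','rb'))
P=lambda im:np.linalg.inv(np.array(im['extrinsics']))[:3]
und=lambda im,uv:cv2.undistortPoints(np.array(uv,float).reshape(-1,1,2),np.array(im['mtx']),np.array(im['dist_coeffs'])).reshape(-1,2).T
T=lambda l:[((x-485)/2+150,y/2+160) for x,y in l]
S=lambda l:[(x/3+230,y/3+110) for x,y in l]
def tri(a,b):
    X=cv2.triangulatePoints(P(t),P(s),und(t,T(a)),und(s,S(b)));return (X[:3]/X[3]).T.round(4).tolist()
print('nose hi,lo; rear hi; plate top hi',tri([(731,66),(736,198),(590,66),(586,21)],[(135,325),(70,235),(297,272),(328,285)]))
print('proj level nose rim z.065:',proj(s,[[.604,.111,.065],[.465,.109,.065]]).round(1).tolist(),'seen',S([(135,325),(70,235)]))
E
```

```text
nose hi,lo; rear hi; plate top hi [[0.601, 0.1144, 0.054], [0.464, 0.1108, 0.0603], [0.601, 0.2634, 0.0633], [0.6454, 0.2652, 0.0783]]
proj level nose rim z.065: [[274.5, 215.8], [252.4, 187.2]] seen [(275.0, 218.33333333333331), (253.33333333333334, 188.33333333333331)]
```

>>> carry_out:
  motion:
    - [[0.007,-0.02,0],-0.02]
    - [[0.014,-0.05,0],-0.06]
    - [[0.022,-0.08,0],-0.1]
    - [[0.03,-0.12,0],-0.14]
    - [[0.04,-0.16,0],-0.177]
    - [[0.05,-0.19,0],-0.177]
    - [[0.055,-0.22,0],-0.177]
    - [[0.057,-0.235,0],-0.177]
    - [[0.057,-0.24,-0.01],-0.177]
    - [[0.057,-0.24,-0.021],-0.177]
    - [[0.057,-0.24,-0.021],-0.177]
    - [[0.057,-0.24,-0.021],-0.177]

```text
time: 8.7
position: [0.5873, 0.0884, 0.037]
tool_rot: [-3.132, 0.248, 0.003]
ft_force: [0.3, 0.7, -3.0]
grip_width: 0.242
```

```bash
python3 - <<'E'
from h import *
import pickle
im=eyes.get_image('scene');im2=eyes.get_image('top');pickle.dump(im2,open('top3.pkl','wb'));pickle.dump(im,open('scene3.pkl','wb'))
o=np.zeros((600,790,3),np.uint8)
o[:,:390]=cv2.resize(im['pixels'][140:340,130:260],(390,600),interpolation=cv2.INTER_CUBIC)
o[:,400:790]=cv2.resize(im2['pixels'][100:300,285:415],(390,600),interpolation=cv2.INTER_CUBIC)
cv2.imwrite('pics/pre.png',o);s=get_state();print(s['position'],s['tool_rot'],s['ft_force'],s['torque'],s['grip_width'])
E
```

```text
[0.58831542 0.0880093  0.03801704] [-3.13140697e+00  2.48935228e-01 -4.58159482e-05] [ 0.89938326  0.21937163 -1.90378198] [ 0.15459228 -0.0317429   0.01208316] 0.24476545330442015
```

View pics/pre.png

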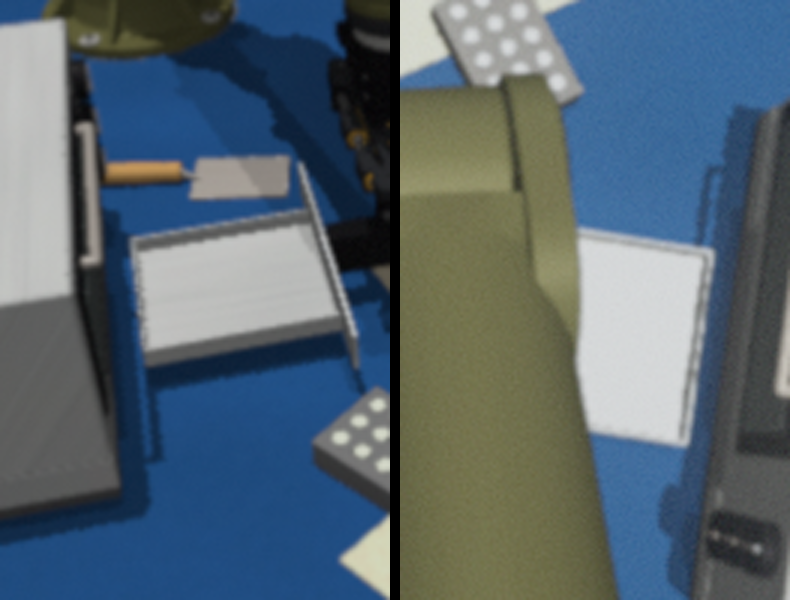

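```bash
python3 - <<'E'
from h import *
import pickle
t=pickle.load(open('top3.pkl','rb'))
T=lambda l:[((x-400)/3+285,y/3+100) for x,y in l]
n=ray(t,T([(712,252),(690,445)]),.044)[:,:2]
sd=ray(t,T([(580,230),(712,252),(590,430),(690,445)]),.044)[:,:2]
print(n, (n[1]-n[0])[1]/(n[1]-n[0])[0]);d1=sd[1]-sd[0];d2=sd[3]-sd[2];print(d1[0]/d1[1],d2[0]/d2[1])
f=np.array([.7252,-.1783]);g=np.array([.3724,-.1207]);e=(g-f)/np.linalg.norm(g-f);u=np.array([e[1],-e[0]]);u=u if u[1]<0 else -u
m=(f+g)/2;print('mouth',m,'u',u,'nose rel (x,y):',[((q-m)@u,(q-m)@np.array([-u[1],u[0]])) for q in n])
E
```

```text
[[ 0.62196549 -0.13291796]
 [ 0.48508954 -0.11436608]] -0.1355378551336276
0.16780502253345375 0.14946446901794028
mouth [ 0.5488 -0.1495] u [-0.1611319  -0.98693288] nose rel (x,y): [(np.float64(-0.028154659697128798), np.float64(0.06953753172676186)), (np.float64(-0.02440903096905998), np.float64(-0.06853914757713832))]
```

Nose is about 26 mm outside, centred and square. I'll go in slowly, reading the force.

>>> carry_out:
  motion:
    - [[-0.0008,-0.005,0],0]
    - [[-0.0016,-0.01,0],0]
    - [[-0.0024,-0.015,0],0]
    - [[-0.0032,-0.02,0],0]
    - [[-0.004,-0.0245,0],0]
    - [[-0.0046,-0.028,0],0]
    - [[-0.0052,-0.032,0],0]
    - [[-0.0052,-0.032,0],0]
    - [[-0.0052,-0.032,0],0]

```text
time: 9.7
position: [0.5832, 0.0544, 0.0381]
tool_rot: [-3.131, 0.253, -0.0]
ft_force: [0.5, -0.8, -3.2]
grip_width: 0.243
```

>>> carry_out:
  motion:
    - [[-0.0003,-0.002,0],0]
    - [[-0.0006,-0.004,0],0]
    - [[-0.001,-0.006,0],0]
    - [[-0.001,-0.006,0],0]

```text
time: 10.1
position: [0.5821, 0.0478, 0.0381]
tool_rot: [3.131, -0.253, 0.0]
ft_force: [1.0, -0.3, -3.2]
grip_width: 0.244
```

>>> carry_out:
  motion:
    - [[-0.0003,-0.002,-0.001],0]
    - [[-0.0006,-0.004,-0.001],0]
    - [[-0.0008,-0.005,-0.001],0]
    - [[-0.0008,-0.005,-0.001],0]

```text
time: 10.5
position: [0.5814, 0.043, 0.0371]
tool_rot: [3.131, -0.253, 0.0]
ft_force: [0.3, 0.0, -3.1]
grip_width: 0.246
```

>>> carry_out:
  motion:
    - [[-0.0003,-0.002,0],0]
    - [[-0.0006,-0.004,0],0]
    - [[-0.0006,-0.004,0],0]

```text
time: 10.8
position: [0.5807, 0.0388, 0.0371]
tool_rot: [3.131, -0.253, 0.0]
ft_force: [-0.7, 0.1, -3.0]
grip_width: 0.243
```

>>> carry_out:
  motion:
    - [[-0.0003,-0.002,0],0]
    - [[-0.0006,-0.004,0],0]
    - [[-0.0006,-0.004,0],0]

```text
time: 11.1
position: [0.5801, 0.0348, 0.0371]
tool_rot: [3.131, -0.253, 0.0]
ft_force: [0.8, 0.2, -2.7]
grip_width: 0.247
```

>>> carry_out:
  motion:
    - [[-0.0003,-0.002,0],0]
    - [[-0.0005,-0.003,0],0]
    - [[-0.0005,-0.003,0],0]

```text
time: 11.4
position: [0.5797, 0.0321, 0.0371]
tool_rot: [3.131, -0.253, 0.0]
ft_force: [-0.1, 0.4, -2.4]
grip_width: 0.245
```

>>> carry_out:
  motion:
    - [[-0.0003,-0.002,0],0]
    - [[-0.0005,-0.003,0],0]
    - [[-0.0005,-0.003,0],0]

```text
time: 11.7
position: [0.5797, 0.0297, 0.0373]
tool_rot: [-3.131, 0.252, -0.002]
ft_force: [1.0, 1.0, -3.1]
grip_width: 0.24
```

>>> carry_out:
  motion:
    - [[-0.0003,-0.002,0],0]
    - [[-0.0005,-0.003,0],0]
    - [[-0.0005,-0.003,0],0]

```text
time: 12.0
position: [0.5796, 0.0271, 0.0375]
tool_rot: [-3.131, 0.251, -0.003]
ft_force: [3.9, 3.5, -2.2]
grip_width: 0.247
```

The flare pushes the nose towards +x. The contact depth implies an offset of about 12 mm, so I'll shift that way.

>>> carry_out:
  motion:
    - [[0.003,-0.0005,0],0]
    - [[0.006,-0.001,0],0]
    - [[0.009,-0.0014,0],0]
    - [[0.011,-0.0018,0],0]
    - [[0.011,-0.0018,0],0]
    - [[0.011,-0.0018,0],0]

```text
time: 12.6
position: [0.5894, 0.0243, 0.0369]
tool_rot: [3.131, -0.253, -0.001]
ft_force: [-0.3, 0.4, -2.0]
grip_width: 0.247
```

>>> carry_out:
  motion:
    - [[-0.0003,-0.002,0],0]
    - [[-0.0006,-0.004,0],0]
    - [[-0.0009,-0.006,0],0]
    - [[-0.0009,-0.006,0],0]

```text
time: 13.0
position: [0.5887, 0.0179, 0.0371]
tool_rot: [3.131, -0.254, 0.0]
ft_force: [-0.5, -0.3, -2.7]
grip_width: 0.245
```

>>> carry_out:
  motion:
    - [[-0.0003,-0.002,0],0]
    - [[-0.0006,-0.004,0],0]
    - [[-0.0006,-0.004,0],0]

```text
time: 13.3
position: [0.5881, 0.0141, 0.0371]
tool_rot: [3.131, -0.253, 0.0]
ft_force: [-0.1, 0.0, -3.0]
grip_width: 0.248
```

>>> carry_out:
  motion:
    - [[-0.0003,-0.002,0],0]
    - [[-0.0005,-0.003,0],0]
    - [[-0.0005,-0.003,0],0]

```text
time: 13.6
position: [0.5876, 0.0113, 0.0371]
tool_rot: [3.131, -0.253, 0.0]
ft_force: [0.9, -0.2, -2.0]
grip_width: 0.249
```

>>> carry_out:
  motion:
    - [[-0.0003,-0.002,0],0]
    - [[-0.0005,-0.003,0],0]
    - [[-0.0005,-0.003,0],0]

```text
time: 13.9
position: [0.5873, 0.0084, 0.0372]
tool_rot: [3.131, -0.253, 0.001]
ft_force: [0.8, 0.2, -2.0]
grip_width: 0.247
```

>>> carry_out:
  motion:
    - [[-0.0002,-0.001,0],0]
    - [[-0.0003,-0.002,0],0]
    - [[-0.0003,-0.002,0],0]

```text
time: 14.2
position: [0.5872, 0.0065, 0.0372]
tool_rot: [3.131, -0.252, 0.001]
ft_force: [0.1, 0.4, -2.8]
grip_width: 0.245
```

>>> carry_out:
  motion:
    - [[-0.0002,-0.001,0],0]
    - [[-0.0003,-0.002,0],0]
    - [[-0.0003,-0.002,0],0]

```text
time: 14.5
position: [0.5867, 0.0042, 0.0371]
tool_rot: [3.131, -0.253, 0.001]
ft_force: [0.6, 0.0, -3.0]
grip_width: 0.244
```

>>> carry_out:
  motion:
    - [[-0.0002,-0.001,0],0]
    - [[-0.0003,-0.002,0],0]
    - [[-0.0003,-0.002,0],0]

```text
time: 14.8
position: [0.5863, 0.0023, 0.0371]
tool_rot: [3.131, -0.253, 0.0]
ft_force: [1.0, 0.6, -3.2]
grip_width: 0.244
```

The nose is past the flare, with negligible forces. I'll continue along the straight rails.

>>> carry_out:
  motion:
    - [[-0.0003,-0.002,0],0]
    - [[-0.0006,-0.004,0],0]
    - [[-0.001,-0.006,0],0]
    - [[-0.001,-0.006,0],0]

```text
time: 15.2
position: [0.5852, -0.0041, 0.0371]
tool_rot: [3.131, -0.254, 0.0]
ft_force: [0.2, -1.4, -2.8]
grip_width: 0.246
```

>>> carry_out:
  motion:
    - [[-0.0003,-0.002,0],0]
    - [[-0.0006,-0.004,0],0]
    - [[-0.001,-0.006,0],0]
    - [[-0.001,-0.006,0],0]

```text
time: 15.6
position: [0.5842, -0.01, 0.0371]
tool_rot: [3.131, -0.253, 0.0]
ft_force: [0.8, -0.5, -2.8]
grip_width: 0.246
```

>>> carry_out:
  motion:
    - [[-0.0003,-0.002,0],0]
    - [[-0.0006,-0.004,0],0]
    - [[-0.001,-0.006,0],0]
    - [[-0.001,-0.006,0],0]

```text
time: 16.0
position: [0.5832, -0.016, 0.0371]
tool_rot: [3.131, -0.253, 0.0]
ft_force: [1.3, -0.1, -1.9]
grip_width: 0.244
```

>>> carry_out:
  motion:
    - [[-0.0003,-0.002,0],0]
    - [[-0.0008,-0.005,0],0]
    - [[-0.0013,-0.008,0],0]
    - [[-0.0016,-0.01,0],0]
    - [[-0.0016,-0.01,0],0]

```text
time: 16.5
position: [0.5816, -0.0262, 0.0371]
tool_rot: [3.131, -0.254, 0.0]
ft_force: [0.3, 0.0, -2.1]
grip_width: 0.242
```

>>> carry_out:
  motion:
    - [[-0.0003,-0.002,0],0]
    - [[-0.0008,-0.005,0],0]
    - [[-0.0013,-0.008,0],0]
    - [[-0.0016,-0.01,0],0]
    - [[-0.0016,-0.01,0],0]

```text
time: 17.0
position: [0.58, -0.0362, 0.0371]
tool_rot: [3.131, -0.254, 0.0]
ft_force: [1.8, -0.6, -3.9]
grip_width: 0.248
```

>>> carry_out:
  motion:
    - [[0.0001,-0.002,0],0]
    - [[-0.0003,-0.005,0],0]
    - [[-0.0008,-0.008,0],0]
    - [[-0.0011,-0.01,0],0]
    - [[-0.0011,-0.01,0],0]

```text
time: 17.5
position: [0.5787, -0.0463, 0.037]
tool_rot: [3.131, -0.254, -0.0]
ft_force: [1.4, -0.9, -2.2]
grip_width: 0.245
```

>>> carry_out:
  motion:
    - [[-0.0003,-0.002,0],0]
    - [[-0.0008,-0.005,0],0]
    - [[-0.0013,-0.008,0],0]
    - [[-0.0016,-0.01,0],0]
    - [[-0.0016,-0.01,0],0]

```text
time: 18.0
position: [0.5772, -0.0562, 0.0371]
tool_rot: [3.131, -0.254, -0.0]
ft_force: [1.4, -0.5, -3.2]
grip_width: 0.246
```

>>> carry_out:
  motion:
    - [[-0.0003,-0.002,0],0]
    - [[-0.0008,-0.005,0],0]
    - [[-0.0013,-0.008,0],0]
    - [[-0.0016,-0.01,0],0]
    - [[-0.0016,-0.01,0],0]

```text
time: 18.5
position: [0.5756, -0.0662, 0.0371]
tool_rot: [3.131, -0.254, -0.0]
ft_force: [1.8, -0.6, -2.6]
grip_width: 0.242
```

>>> carry_out:
  motion:
    - [[0.0003,0,-0.001],0]
    - [[0.0003,0,-0.002],0]
    - [[0.0003,0,-0.003],0]
    - [[0.0003,0,-0.003],0]

```text
time: 18.9
position: [0.5759, -0.0654, 0.0339]
tool_rot: [3.131, -0.252, -0.001]
ft_force: [0.5, -0.1, -2.8]
grip_width: 0.249
```

>>> carry_out:
  motion:
    - [[-0.0003,-0.002,0],0]
    - [[-0.0008,-0.005,0],0]
    - [[-0.0013,-0.008,0],0]
    - [[-0.0016,-0.01,0],0]
    - [[-0.0016,-0.01,0],0]

```text
time: 19.4
position: [0.5743, -0.0762, 0.0341]
tool_rot: [3.131, -0.254, 0.0]
ft_force: [0.2, -0.5, -2.8]
grip_width: 0.248
```

>>> carry_out:
  motion:
    - [[0,0,-0.001],0]
    - [[0,0,-0.002],0]
    - [[0,0,-0.0025],0]
    - [[0,0,-0.0025],0]

```text
time: 19.8
position: [0.5744, -0.0755, 0.0315]
tool_rot: [3.131, -0.252, -0.0]
ft_force: [0.8, 0.3, -1.7]
grip_width: 0.246
```

```bash
python3 - <<'E'
from h import *
im=eyes.get_image('scene');im2=eyes.get_image('top')
o=np.zeros((600,790,3),np.uint8)
o[:,:390]=cv2.resize(im['pixels'][170:300,130:215],(390,600),interpolation=cv2.INTER_CUBIC)
o[:,400:790]=cv2.resize(im2['pixels'][130:330,325:455],(390,600),interpolation=cv2.INTER_CUBIC)
cv2.imwrite('pics/in.png',o);s=get_state();print(s['position'],s['ft_force'],s['torque'])
E
```

```text
[ 0.57442573 -0.07546081  0.03156449] [ 0.27290261 -0.56782167 -1.0654638 ] [-0.11821721 -0.04138959  0.03787981]
```

View pics/in.png

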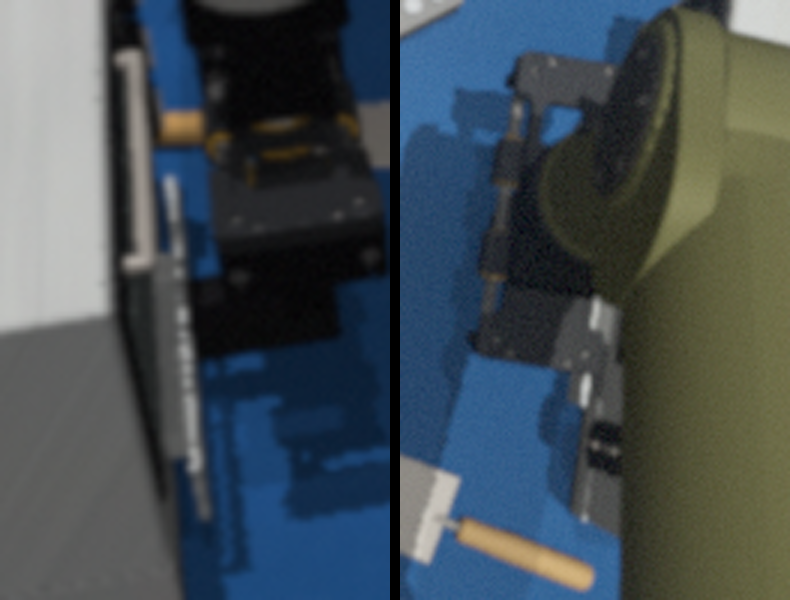

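The picture shows the plate about 12 mm off the face and the gripper clear of the door handle. I'll approach in small steps until there's contact.

>>> carry_out:
  motion:
    - [[-0.0003,-0.002,0],0]
    - [[-0.0006,-0.004,0],0]
    - [[-0.0009,-0.006,0],0]
    - [[-0.0009,-0.006,0],0]

```text
time: 20.3
position: [0.5735, -0.082, 0.0316]
tool_rot: [3.131, -0.253, 0.0]
ft_force: [1.0, -0.5, -1.3]
grip_width: 0.249
```

>>> carry_out:
  motion:
    - [[-0.0002,-0.001,0],0]
    - [[-0.0003,-0.002,0],0]
    - [[-0.0003,-0.002,0],0]

```text
time: 20.6
position: [0.5733, -0.0836, 0.0316]
tool_rot: [3.131, -0.253, 0.0]
ft_force: [0.2, 0.3, -0.9]
grip_width: 0.246
```

>>> carry_out:
  motion:
    - [[-0.0002,-0.001,0],0]
    - [[-0.0003,-0.002,0],0]
    - [[-0.0003,-0.002,0],0]

```text
time: 20.9
position: [0.5729, -0.0857, 0.0316]
tool_rot: [3.131, -0.253, 0.0]
ft_force: [0.4, 0.9, -2.3]
grip_width: 0.246
```

>>> carry_out:
  motion:
    - [[-0.0002,-0.001,0],0]
    - [[-0.0002,-0.001,0],0]

```text
time: 21.1
position: [0.5728, -0.0865, 0.0316]
tool_rot: [3.131, -0.253, 0.0]
ft_force: [0.7, 1.0, -1.7]
grip_width: 0.246
```

>>> carry_out:
  motion:
    - [[-0.0002,-0.001,0],0]
    - [[-0.0002,-0.001,0],0]

```text
time: 21.3
position: [0.5729, -0.0866, 0.0317]
tool_rot: [-3.131, 0.252, -0.001]
ft_force: [1.3, 2.5, -1.3]
grip_width: 0.249
```

>>> carry_out:
  motion:
    - [[-0.0002,-0.001,0],0]
    - [[-0.0002,-0.001,0],0]

```text
time: 21.5
position: [0.573, -0.0867, 0.0317]
tool_rot: [-3.13, 0.251, -0.001]
ft_force: [2.9, 5.4, -1.7]
grip_width: 0.247
```

>>> carry_out:
  motion:
    - [[-0.0002,-0.001,0],0]
    - [[-0.0002,-0.001,0],0]

```text
time: 21.7
position: [0.5729, -0.0866, 0.0316]
tool_rot: [-3.128, 0.25, -0.001]
ft_force: [3.1, 6.2, -1.6]
grip_width: 0.241
```

>>> carry_out:
  motion:
    - [[-0.0001,-0.0005,-0.0005],0]
    - [[-0.0002,-0.001,-0.001],0]
    - [[-0.0002,-0.001,-0.001],0]

```text
time: 22.0
position: [0.573, -0.0866, 0.0312]
tool_rot: [-3.127, 0.249, -0.001]
ft_force: [1.5, 9.1, 1.7]
grip_width: 0.249
```

```bash
python3 - <<'E'
from h import *
im=eyes.get_image('scene')
cv2.imwrite('pics/home.png',cv2.resize(im['pixels'][170:300,130:215],(390,600),interpolation=cv2.INTER_CUBIC));s=get_state();print(s['position'],s['ft_force'],s['torque'])
E
```

```text
[ 0.57298195 -0.08655343  0.03125369] [1.51540693 9.17396322 2.18754374] [ 1.69685386 -0.24260525 -0.09056956]
```

View pics/home.png

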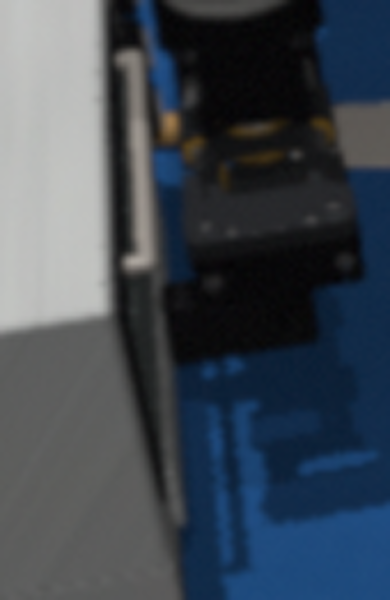

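The plate is flush against the face, and the gripper is clear of the door handle. I'll ease off the push and release.

>>> carry_out:
  motion:
    - [[0.0003,0.002,0.0005],0]
    - [[0.0005,0.003,0.0005],0]
    - [[0.0005,0.003,0.0005],0]

```text
time: 22.35
position: [0.5729, -0.0866, 0.0313]
tool_rot: [-3.131, 0.252, -0.001]
ft_force: [2.1, 4.9, -1.8]
grip_width: 0.24
```

>>> carry_out:
  motion:
    - [[0,0,0],0]
    - [[0,0,0],0]
    - [[0,0,0],0]
    - [[0,0,0],0]
    - [[0,0,0],0]
    - [[0,0,0],0]
    - [[0,0,0],0]
    - [[0,0,0],0]
    - [[0,0,0],0]
    - [[0,0,0],0]
  grip: -0.3

```text
time: 23.35
position: [0.5725, -0.0874, 0.0311]
tool_rot: [3.131, -0.253, 0.0]
ft_force: [1.0, -0.5, 1.0]
grip_width: 0.65
```

>>> carry_out:
  motion:
    - [[0.0015,0.01,0.005],0]
    - [[0.003,0.02,0.02],0]
    - [[0.003,0.02,0.04],0]
    - [[0.003,0.02,0.06],0]
    - [[0.006,0.04,0.09],0]
    - [[0.01,0.06,0.12],0]
    - [[0.02,0.1,0.14],0]
    - [[0.02,0.14,0.15],0]
    - [[0.02,0.18,0.15],0]
    - [[0.02,0.22,0.15],0]
    - [[0.02,0.24,0.15],0]
    - [[0.02,0.24,0.15],0]

```text
time: 24.55
position: [0.5916, 0.1592, 0.1821]
tool_rot: [-3.13, 0.239, -0.001]
ft_force: [-0.7, -0.1, 0.8]
grip_width: 0.649
```

```bash
python3 - <<'E'
from h import *
im=eyes.get_image('scene');im2=eyes.get_image('top')
o=np.zeros((600,790,3),np.uint8)
o[:,:390]=cv2.resize(im['pixels'][170:300,130:215],(390,600),interpolation=cv2.INTER_CUBIC)
o[:,400:790]=cv2.resize(im2['pixels'][110:310,325:455],(390,600),interpolation=cv2.INTER_CUBIC)
cv2.imwrite('pics/end.png',o);s=get_state();print(s['position'],s['ft_force'],s['grip_width'])
E
```

```text
[0.59247809 0.15306377 0.18203529] [ 0.15921347 -1.07964509 -0.1539566 ] 0.6472021378081332
```

View pics/end.png

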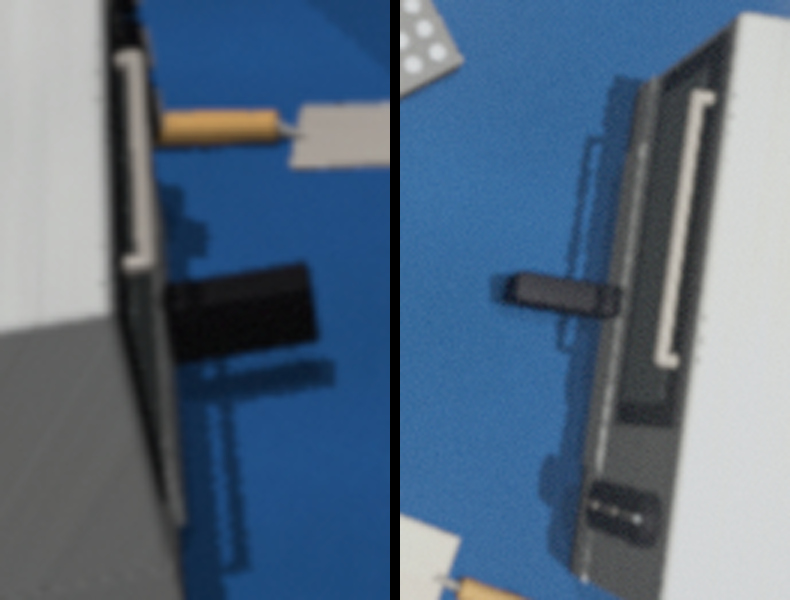

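```bash
python3 -c "
from h import *
print(ticket.close_job())"
```

```text
the job is handed in; nothing more can be done
None
```

The crumb tray is in the oven's slot with its front plate flush against the face. It's released, and the job is handed in.

- **Grasp:** The first attempt closed empty because I lifted before the fingers had finished closing. The tray didn't move, and the second grasp held at about 60 N. I gripped the handle about 64 mm behind the front plate's inner face instead of 57 mm, to keep the gripper body clear of the oven's door handle.
- **Insertion:** With the nose about 35 mm in, the rail flare pushed it sideways (towards world +x) with about 4–5 N. I shifted the tray 11 mm that way, and it then ran in with 2 N or less of sideways force.
- **Seating:** I lowered the tray to the slot floor and eased it in until the plate met the face at about 9 N. I then backed off the push, opened the gripper and retreated.
- **Final checks:** The last pictures show the plate flush, the handle straight out, and nothing touching the gripper. At release the gripper's height put the tray's underside on the slot floor to within about 1 mm. The spatula and mould look undisturbed; I did not check the castings and cup at the end, but the arm stayed away from them.
- **Limits of the checks:** Forces were only read at the end of each move, so brief peaks in between could have gone unseen. While the tray was carried, the nose seemed to droop by about 5 mm, close to measuring error. Robot time was about 25 s of the 72 s allowed.

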